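Switch the ball sorter to its other tray

ROBOT

A 6-joint arm with a two-finger parallel gripper is mounted at the origin on a cart in front of the work surface, level with it; the furniture and walls round the work are solid. World frame = base frame: x ahead of the robot, y to its left, z up, the work surface at z = 0. Lengths are in m, angles in rad, forces in N, time in s.
With the tool pointing down it reaches from about 0.35 to 0.975 m from the base axis. Payload 4.9 kg.
Tool frame: the origin (TCP) lies at the very end of the fingers, on their centre line; the grasp point (between the pads) lies 19 mm behind it; z points along the fingers, y is the direction in which the jaws open and shut (so a half turn about z gives the same grasp; the last joint's range is limited). The gripper opens to 85 mm and grips with 20 to 120 N. Pads are 22 mm wide; open, the fingers measure 114 mm over their backs; the gripper's body (76 mm by 85 mm) begins 54 mm behind the grasp point. The pads swing forward as they close: fully open they stand 13 mm farther back than shut.
Start: joints at [-1.24, 0.053, 1.613, -0, 1.476, -0.119], TCP at [0.272, -0.563, 0.231] pointing down, gripper open.
Joint ranges: [-3.01, 3.01], [-1.01, 2.22], [0.06, 2.58], [-1.02, 4.17], [0.09, 2.62], [-3.14, 3.14]. Speed limits (rad/s): [2.57, 2.57, 3.14, 3.14, 3.14, 3.14].

INTERFACE

Orientations are given as [roll, pitch, yaw] about the fixed x, y, z axes, in that order (R = Rz(yaw) Ry(pitch) Rx(roll)).
In Python, from workcell import * gives the robot as it stands. The module is installed in compiled form; this text tells all that it offers.
- The arm moves only by the tool send_rows, never from a script. Its argument "moves" is a list that holds one entry, the list of rows, each a list of 7 numbers: the shift along the tool's x, y, z in mm, then the turn, a rotation vector about the tool's x, y, z in degrees, then the finger opening in mm, from 0 to 85.4. In form: [[[x, y, z, wx, wy, wz, claw], ...]]. A call has 1 to 12 rows; each row is the pose to reach, as a shift and turn from the pose commanded when the call began, along the tool's axes at that moment; what a row does not reach only later rows make up. A row lasts 1/10 s, in which the tool goes at most 50 mm and 8.59 degrees, less where a joint would pass 70% of its speed; a pose out of reach is approached as far as the arm can. A call with a gripper value outside its range is refused whole. The fingers move at their own pace and stop on an object; the grip force is fixed at half the most. Time passes only in rows, so rows that repeat a pose let the fingers close. It gives the time, the measured TCP pose, the force and the opening at its end, in the units of the state.
- state(): the state, without advancing time (a new reading comes with each control period).
- capture(name): name is "scene" or "top" or "wrist"; returns the picture (420x560x3 uint8, red, green, blue); there is no depth.
- camera_info(name): a dict with "mtx" (3x3 intrinsics, pixels), "origin" and "rotation" of the camera in the world. Camera axes: x right, y down, z forward; pixel columns grow to the right and rows downward; lengths in m; the calibration is good to about 2 mm. The wrist camera is an equidistant fisheye: a pixel r from the principal point sees the ray r / f radians off the axis. A picture is of the moment at which its call begins: read the wrist's pose just before it. camera_info takes no time and is no camera call; for the wrist camera it gives the pose at the moment of the call.
- sign_off(): hands the job in, once; it reports no verdict.
The state is a dict: "clock": time; "joints": joint angles; "dq": joint speeds; "joint_torque": joint torques, N m; "eef_pos": TCP position; "tcp_rot": TCP orientation; "force": force on the tool from outside, world axes, zero at the start; "torque": the same for the moment, N m; "grip_width": opening from 0.0 (shut) to 1.0 (fully open).
Only numpy, scipy, OpenCV 4.12 (cv2) and the standard library are available. Lean on these libraries where they do the work, as an engineer would, in place of code of your own. Each camera call takes 0.05 s, during which the arm holds its last target. There are 200 camera calls.

TASK

The seesaw gate of the grinding-ball sorter is leaning to the wrong side: press its raised end down with the fingertips so that it rocks over and stays leaning to the other side. Then push the upright tab of the shutter on the feed channel fully aside with a fingertip, to either side, so that the two waiting balls roll by themselves over the gate and down the other chute into that side's tray. Do not touch or pick up the balls, and leave the things standing round the sorter where they are.

Things in the scene. Friction and masses are not known exactly. Their poses are not given: they have to be found in the camera images.
- sorter: Sorter fixed to the worktop, white and grey plastic and aluminium, 474 mm wide (its y), 236 mm deep (its x). Origin on the worktop below the middle of the gate; x points from the feed channel (near the robot) to the gate, y to its left, z up; turned by up to about 17 degrees. A bearing plate at x = 68 to 74 mm reaches z = 96 mm. Left and right of the gate (|y| 91 to 152 mm) white chutes slope into the trays.
- gate (a joint): Seesaw gate, tipping about a pin along the sorter's x. In rad: +0.26 = left (+y) end up, right end down (parts go to the right tray); -0.26 = right end up, left end down (parts go to the left tray). These are its stops; it starts at one of them. It is top-heavy: once past the middle it falls to the other stop by itself and stays; under 2 N pressed on the raised end rocks it.
- gate_pivot (a point): Middle of the gate's pin, 84 mm above the worktop. The gate is an aluminium plate, x -62 to 54 mm (notched for the channel), y -90 to 90 mm, its top 6 mm above the pin, ends open. Rails rise 14 mm above it along the rear edge (inside at x = 50 mm) and, from |y| = 26 mm, the front edge (inside at x = -58 mm). A steel weight on a mast at the rear (x 53 to 71 mm) reaches z = 148 mm.
- tray_left (a point): Middle of the floor of the white tray at the sorter's left (+y) end, 79 mm (y) by 114 mm (x) inside, walls up to 83 mm (front, rear) and 75 mm (end) above the worktop.
- tray_right (a point): The same for the tray at the right (-y) end.
- gate_pad_left (a point): Point on the top face of the gate near its left (+y) end, 75 mm from the pin, midway between the rails: where to press when the left end is up. Height about 109 mm when up, 70 mm when down.
- gate_pad_right (a point): The same point near the gate's right (-y) end, 75 mm from the pin.
- shutter (a joint): Shutter that holds back the balls: a dark carriage on a rail across the feed channel, a thin steel blade hanging from it into the channel. Slides along the sorter's y, in m: 0 = closed (the start, in the middle), +0.034 = fully to the left, -0.034 = fully to the right (stops). Beyond about 25 mm to either side the balls pass. Stays where it is left; about 1 N moves it.
- shutter_tab (a point): Middle of the top end of the shutter's upright tab, 198 mm above the worktop at sorter x = -75 mm, y = shutter value. The tab is 16 mm (x) by 8 mm (y) and rises 38 mm from the carriage, whose top is 160 mm above the worktop (24 mm wide in y). The rail, at sorter x = -80 to -74 mm, is 120 mm long in y, its top at 150 mm; nothing stands higher beside the tab.
- ball_a: The ball nearer the gate: white ceramic grinding ball, 30 mm in diameter, 40 to 85 g. It rests against the shutter's blade in the feed channel, a white trough 34 mm wide inside that slopes down towards the gate, sorter x = -160 to -48 mm. The body turns as it rolls: use ball_a_center.
- ball_a_center (a point): Centre of ball a, about 122 mm above the worktop at the start.
- ball_b: The ball behind ball a (nearer the robot), the same in shape, size and look.
- ball_b_center (a point): Centre of ball b, about 130 mm above the worktop at the start.
- spare_vial: Bystander: small white reagent bottle, 31 mm in diameter, 75 mm high, standing upright on the worktop in front of the sorter, left of the channel. Origin at the centre of its underside.
- cup_a: Bystander: specimen cup with an orange lid, 60 mm in diameter, 64 mm high, on the worktop in front of the sorter, right of the channel. Origin at the centre of its underside.
- stain_pot: Bystander: stain jar with a black lid, 56 mm in diameter, 115 mm high, on the worktop in front of the sorter's left tray. Origin at the centre of its underside.
There are look-alikes about, which are no part of the job. What is shaped like the ball_b but orange or pink is not meant. Leave any blue look-alike of the ball_a alone.

How it is judged:
By the outcome, as a careful person would: the job done as asked, in the order asked, and still so for the second after the job is handed in, with the robot touching nothing.
It also fails if it takes over 34 s, if anything falls off the work surface, if the arm or the gripper's body presses on something with over 40 N, if the wrist force passes 120 N, or if a joint passes its speed limit or range.

## Working session

There is one attempt and no reset: what is moved stays moved. The work goes in short steps, Python scripts to look and compute and a tool call to move; the robot and the scene stay as the last step left them, time stands still between calls to the robot, and variables do not carry over. Pictures are saved under pics/ and viewed, about 8 in all and at most 12, crops included, and the job is handed in when it is done.

Besides the shell and the picture viewer there is one more tool, called after "Emit:" as a command line: name --argument value ..., lists and objects as JSON in quotes. send_rows: Moves the arm, as the interface text tells. Its arguments: {"type":"object","properties":{"moves":{"type":"array"}},"required":["moves"]}

```bash
mkdir -p pics; python3 - <<'E'
from workcell import *
import cv2, numpy as np
s=state();print(s)
for n in ("scene","top"):
    im=capture(n);cv2.imwrite(f"pics/{n}0.png",im[:,:,::-1])
    print(n,camera_info(n))
a=cv2.imread("pics/scene0.png");b=cv2.imread("pics/top0.png")
E
```

```text
{'clock': 0.0, 'joints': array([-1.24000117e+00,  5.33619548e-02,  1.61426776e+00,  7.92531598e-06,
        1.47600547e+00, -1.18986033e-01]), 'dq': array([-7.83458705e-05, -4.81788591e-04, -9.40849949e-04,  4.83982172e-05,
       -1.12849403e-03, -1.33199841e-03]), 'joint_torque': array([-4.66621696e-04, -3.93677723e+01, -3.70177460e+01, -1.79334693e-04,
        7.02415840e-03,  3.62197525e-06]), 'eef_pos': array([ 0.27154001, -0.56225003,  0.23007554]), 'tcp_rot': array([-3.13956550e+00, -2.50291541e-04,  4.49780176e-01]), 'force': array([-0.30900209, -0.14111952, -0.11373045]), 'torque': array([-0.00250148,  0.02573283,  0.02653535]), 'grip_width': 0.9983536264710933}
scene {'mtx': array([[454.26680292,   0.        , 274.49293314],
       [  0.        , 454.26680292, 204.57607006],
       [  0.        ,   0.        ,   1.        ]]), 'origin': array([0.01206881, 0.48175676, 0.8228575 ]), 'rotation': array([-2.39951918,  0.00511605, -2.18216454])}
top {'mtx': array([[494.62264861,   0.        , 280.78388006],
       [  0.        , 494.62264861, 205.31848018],
       [  0.        ,   0.        ,   1.        ]]), 'origin': array([0.41942582, 0.11298891, 1.1976508 ]), 'rotation': array([-3.02928001,  0.01873327, -1.55759158])}
```

View pics/scene0.png

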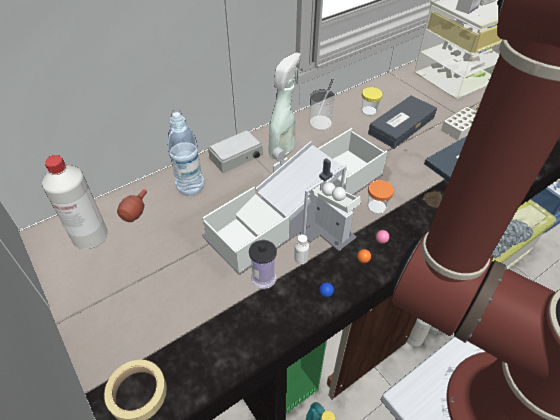

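View pics/top0.png

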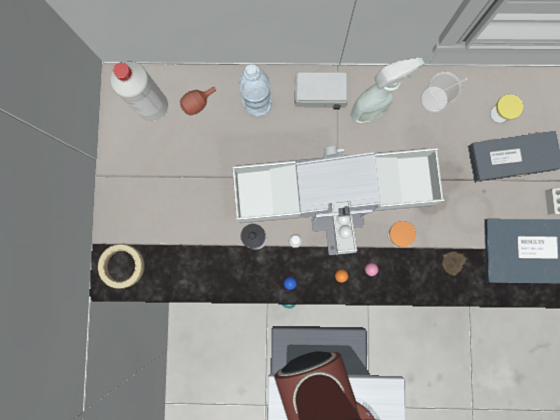

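The scene view shows the sorter around (295,195) with the tab near (327,168). The top view shows it around (337,185), tab near (344,211), balls near (344,226) and the pot, vial and cup in front. I need an enlarged crop for exact pixels.

```bash
python3 - <<'E'
import cv2, numpy as np
b=cv2.imread("pics/top0.png")[140:260,225:450];a=cv2.imread("pics/scene0.png")[120:290,195:395]
cv2.imwrite("pics/topc.png",cv2.resize(b,None,fx=3.5,fy=3.5,interpolation=cv2.INTER_CUBIC))
cv2.imwrite("pics/scenec.png",cv2.resize(a,None,fx=3.5,fy=3.5,interpolation=cv2.INTER_CUBIC))
E
```

```text
(no output)
```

View pics/topc.png

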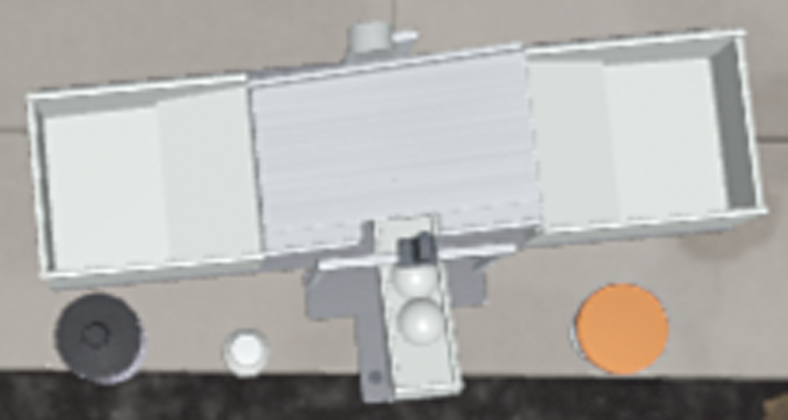

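View pics/scenec.png

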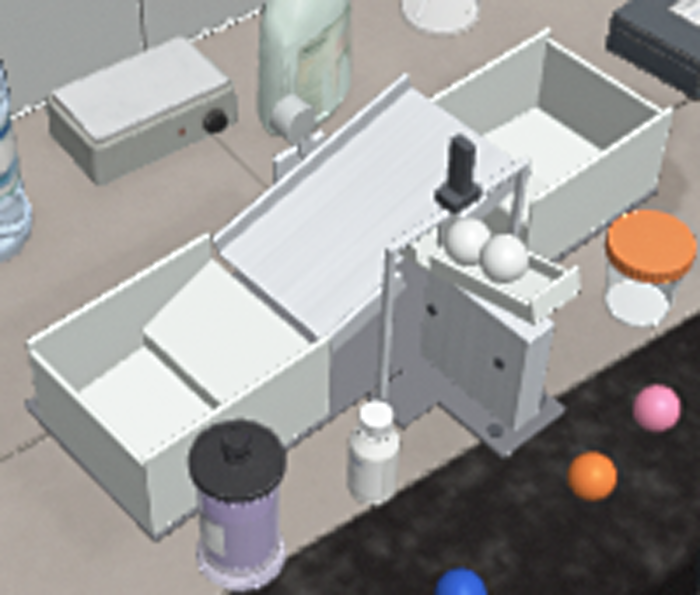

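The right (-y) end of the gate is up and the left end is down. So I press the right pad, then move the shutter. Pixels in the top crop: tab (424,240), balls (412,270) and (421,320), corners (32,95), (44,275), (742,34), (765,211). Next I fit the sorter pose from both views.

```bash
cat > h.py <<'E'
from workcell import *
import cv2, numpy as np
from scipy.spatial.transform import Rotation as R
from scipy.optimize import least_squares
def rot(v): return R.from_euler('xyz',np.ravel(v)).as_matrix() if np.size(v)==3 else np.array(v)
def proj(n,P):
    c=camera_info(n);q=(np.atleast_2d(P)-c['origin'])@rot(c['rotation']);q=q@c['mtx'].T
    return q[:,:2]/q[:,2:]
def s2w(p,q): # q=x,y,yaw
    p=np.atleast_2d(p).astype(float);c,s=np.cos(q[2]),np.sin(q[2])
    return np.c_[q[0]+c*p[:,0]-s*p[:,1],q[1]+s*p[:,0]+c*p[:,1],p[:,2]]
E
python3 - <<'E'
from h import *
names="tab LR LF RR RF a b".split()
T=np.array([[424,240],[32,95],[44,275],[742,34],[765,211],[412,270],[421,320]])/3.5-.4+[225,140]
S=np.array([[461,141],[30,345],[152,460],[547,32],[670,110],[468,241],[505,257]])/3.5-.4+[195,120]
# independent triangulation
for i,n in enumerate(names):
    r=least_squares(lambda X:np.r_[(proj('top',X)-T[i]).ravel(),(proj('scene',X)-S[i]).ravel()],[.6,.05,.1])
    print(n,r.x.round(4),r.fun.round(1))
def mdl(p):
    xr,xf,z,xa,xb=p[3:]
    return s2w([[-.075,0,.198],[xr,.237,z],[xf,.237,z],[xr,-.237,z],[xf,-.237,z],[xa,0,.122],[xb,0,.130]],p[:3])
f=lambda p:np.r_[(proj('top',mdl(p))-T).ravel(),(proj('scene',mdl(p))-S).ravel()]
r=least_squares(f,[.65,.05,0,.06,-.06,.08,-.1,-.13],loss='soft_l1',x_scale=.01)
print(r.x.round(4));print(f(r.x).reshape(2,-1,2).round(1).tolist())
q=r.x[:3]
pts={'pad_right':[-.004,-.075,.109],'tab':[-.075,0,.198]}
for k,v in pts.items(): print(k,s2w(v,q).round(4))
im=[]
for n in('top','scene'):
    a=cv2.imread(f'pics/{n}0.png');a=cv2.resize(a,None,fx=3,fy=3)
    g=-.26;c,s=np.cos(g),np.sin(g)
    gp=[[x,y*c-s*0.006,.084+y*s+c*.006] for x,y in[(-.062,-.09),(.054,-.09),(.054,.09),(-.062,.09),(-.004,-.075)]]
    for P in np.vstack([mdl(r.x),s2w(gp,q),s2w([[-.08,-.06,.15],[-.08,.06,.15]],q)]):
        u=(proj(n,P)[0]+.5)*3; cv2.circle(a,tuple(int(v) for v in u),3,(0,0,255),1)
    im.append(a[420:780,675:1350] if n=='top' else a[360:860,585:1185])
cv2.imwrite('pics/chk.png',cv2.copyMakeBorder(im[0],0,0,0,0,cv2.BORDER_CONSTANT));cv2.imwrite('pics/chk2.png',im[1])
E
```

```text
tab [ 0.5257 -0.0007  0.1976] [ 1.   0.9 -1.4 -0.1]
LR [0.6324 0.2433 0.0771] [ 0.9  0.6 -1.  -0.1]
LF [0.512  0.2306 0.0808] [ 1.5  1.2 -1.7 -0.2]
RR [ 0.6765 -0.2201  0.0821] [ 0.5  0.5 -0.8 -0.1]
RF [ 0.5601 -0.2326  0.0814] [ 0.6  0.6 -0.9 -0.1]
a [ 0.514  -0.0026  0.1229] [ 1.4  1.3 -1.9 -0.2]
b [ 0.4831 -0.0063  0.1325] [ 1.1  1.  -1.4 -0.1]
[ 0.6006  0.0049  0.0986  0.0554 -0.0628  0.0777 -0.0862 -0.1168]
[[[1.9, 0.8], [-0.4, 0.5], [-0.0, 0.1], [2.3, -0.1], [2.1, 0.2], [1.8, 1.0], [1.1, 0.5]], [[-0.8, -0.7], [-2.2, 0.3], [-4.0, 0.7], [-0.1, 0.0], [-0.2, 0.1], [-1.8, -0.3], [-1.8, 0.3]]]
pad_right [[ 0.604  -0.0702  0.109 ]]
tab [[ 0.526  -0.0025  0.198 ]]
```

View pics/chk.png

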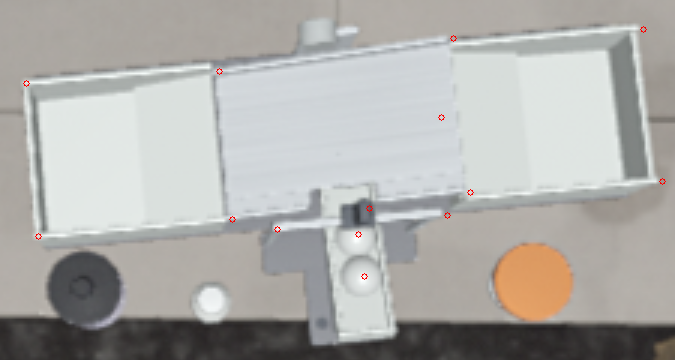

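Right-hand corner and gate points match to 1–2 px. The wall half-width is really about 233 mm, so I take the sorter at about (0.601, 0.006), yaw 0.10. That puts the right pad at about (0.600, -0.070) and the tab at about (0.526, -0.001). I'll hover above the pad with the fingers shut.

Emit:
send_rows --moves '[[[42, -25, 0, 0, 0, 2, 0], [85, -50, 0, 0, 0, 4, 0], [127, -75, 0, 0, 0, 6, 0], [170, -100, 0, 0, 0, 8, 0], [212, -125, 0, 0, 0, 10, 0], [255, -150, 0, 0, 0, 12, 0], [297, -175, 0, 0, 0, 14, 0], [340, -200, 0, 0, 0, 16, 0], [382, -225, 0, 0, 0, 18, 0], [425, -250, 0, 0, 0, 20, 0], [467, -275, 0, 0, 0, 20, 0], [510, -301, 0, 0, 0, 20, 0]]]'

```text
clock: 1.3
eef_pos: [0.6005, -0.0683, 0.2308]
tcp_rot: [-3.142, 0.001, 0.101]
force: [0.3, -0.2, -0.0]
grip_width: -0.0
```

Emit:
send_rows --moves '[[[0, 0, 20, 0, 0, 0, 0], [0, 0, 40, 0, 0, 0, 0], [0, 0, 60, 0, 0, 0, 0], [0, 0, 75, 0, 0, 0, 0], [0, 0, 75, 0, 0, 0, 0]]]'

```text
clock: 1.8
eef_pos: [0.598, -0.0698, 0.1528]
tcp_rot: [-3.14, 0.006, 0.101]
force: [0.0, -0.2, 0.8]
grip_width: 0.002
```

```bash
python3 - <<'E'
from h import *
s=state();print(s['clock'],s['eef_pos'],s['tcp_rot'],s['force'],s['grip_width'])
a=capture('wrist');t=capture('top');S=capture('scene')
o=np.hstack([cv2.resize(t[120:270,225:450],(400,267)),cv2.resize(S[120:270,195:420],(400,267))])
o=np.vstack([o,cv2.copyMakeBorder(cv2.resize(a,(424,318)),0,0,188,188,cv2.BORDER_CONSTANT)])
cv2.imwrite('pics/p1.png',o[:,:,::-1])
E
```

```text
1.8 [ 0.59800055 -0.06978805  0.15282366] [-3.1395768   0.00565755  0.10062242] [ 0.02710116 -0.19236791  0.82795895] 0.0018190925030126992
```

View pics/p1.png

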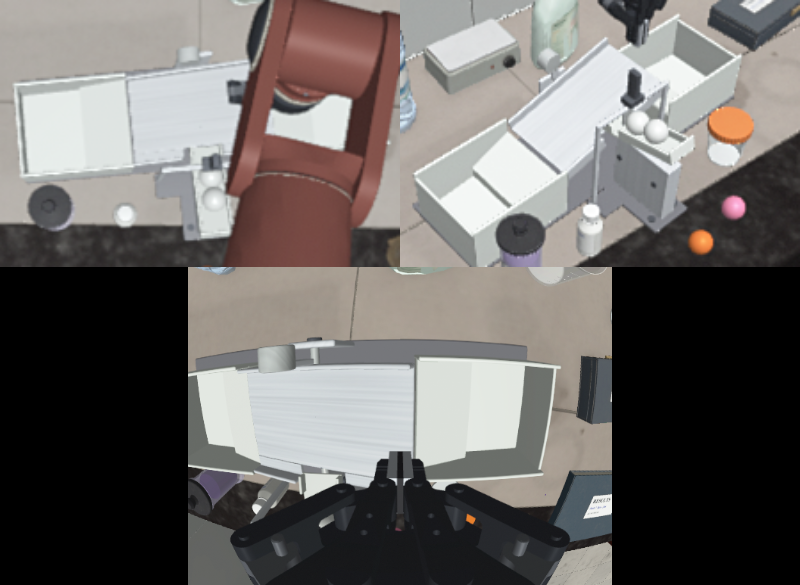

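The fingertips hover inside the gate's right end. The gate edge is at column 415 in the wrist view and the tips at column 400. I shift 8 mm inward and press down.

Emit:
send_rows --moves '[[[0, -8, 10, 0, 0, 0, 0], [0, -8, 25, 0, 0, 0, 0], [0, -8, 35, 0, 0, 0, 0], [0, -8, 42, 0, 0, 0, 0], [0, -8, 49, 0, 0, 0, 0], [0, -8, 56, 0, 0, 0, 0], [0, -8, 62, 0, 0, 0, 0], [0, -8, 68, 0, 0, 0, 0], [0, -8, 72, 0, 0, 0, 0], [0, -8, 72, 0, 0, 0, 0]]]'

```text
clock: 2.95
eef_pos: [0.5987, -0.0621, 0.0835]
tcp_rot: [-3.141, 0.001, 0.101]
force: [-0.3, -0.2, -0.6]
grip_width: -0.001
```

```bash
python3 - <<'E'
from h import *
s=state();print(s['clock'],s['eef_pos'],s['force'])
S=capture('scene')
cv2.imwrite('pics/p2.png',cv2.resize(S[120:270,195:420],(600,400))[:,:,::-1])
E
```

```text
2.95 [ 0.5987381  -0.06214583  0.08346703] [-0.32365073 -0.17040997 -0.56889274]
```

View pics/p2.png

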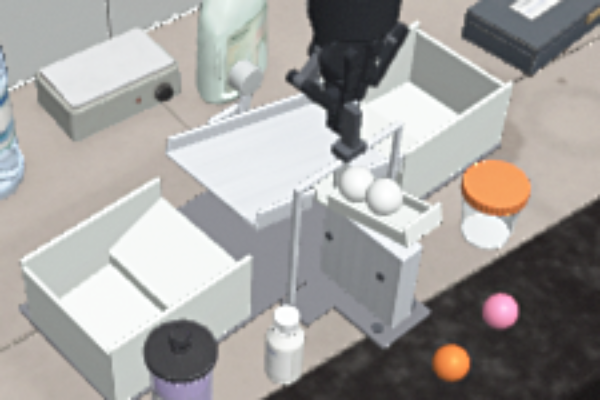

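The gate has rocked over: its left end is now up and it rests against the other stop. I retreat straight up, go to the right side of the tab, and lower to tab height.

Emit:
send_rows --moves '[[[0, 0, -30, 0, 0, 0, 0], [0, 0, -70, 0, 0, 0, 0], [0, 0, -110, 0, 0, 0, 0], [0, 0, -140, 0, 0, 0, 0], [-30, -10, -145, 0, 0, 0, 0], [-66, -20, -145, 0, 0, 0, 0], [-66, -20, -145, 0, 0, 0, 0], [-66, -20, -120, 0, 0, 0, 0], [-66, -20, -97, 0, 0, 0, 0], [-66, -20, -97, 0, 0, 0, 0], [-66, -20, -97, 0, 0, 0, 0]]]'

```text
clock: 4.1
eef_pos: [0.5318, -0.0491, 0.1816]
tcp_rot: [-3.141, 0.0, 0.101]
force: [-0.3, 0.1, 0.4]
grip_width: -0.001
```

```bash
python3 - <<'E'
from h import *
s=state();print(s['clock'],s['eef_pos'],s['tcp_rot'],s['force'])
a=capture('wrist');t=capture('top');S=capture('scene')
o=np.hstack([cv2.resize(t[120:270,225:450],(400,267)),cv2.resize(S[120:270,195:420],(400,267))])
o=np.vstack([o,cv2.copyMakeBorder(cv2.resize(a,(424,318)),0,0,188,188,cv2.BORDER_CONSTANT)])
cv2.imwrite('pics/p3.png',o[:,:,::-1])
E
```

```text
4.1 [ 0.53184349 -0.04910185  0.18157583] [-3.14149343e+00  1.92663897e-04  1.00652148e-01] [-0.3452951   0.0529537   0.38085406]
```

View pics/p3.png

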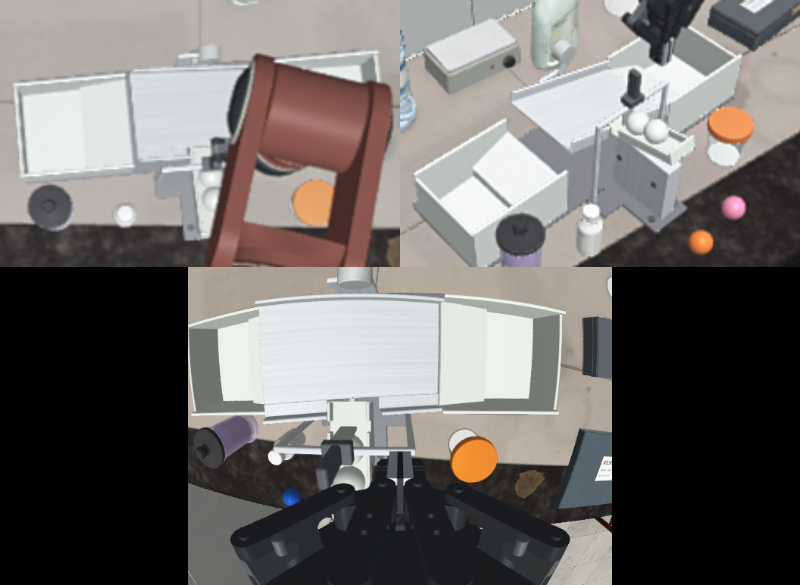

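The gate still leans to the right, and the tab stands left of the fingertips at the same depth. I push left in slow steps.

Emit:
send_rows --moves '[[[0, -10, 4, 0, 0, 0, 0], [0, -20, 4, 0, 0, 0, 0], [0, -27, 4, 0, 0, 0, 0], [0, -33, 4, 0, 0, 0, 0], [0, -39, 4, 0, 0, 0, 0], [0, -45, 4, 0, 0, 0, 0], [0, -50, 4, 0, 0, 0, 0], [0, -55, 4, 0, 0, 0, 0], [0, -59, 4, 0, 0, 0, 0], [0, -62, 4, 0, 0, 0, 0], [0, -62, 4, 0, 0, 0, 0]]]'

```text
clock: 5.35
eef_pos: [0.5253, 0.0131, 0.1773]
tcp_rot: [-3.141, -0.0, 0.101]
force: [0.5, 0.7, 0.0]
grip_width: -0.003
```

Emit:
send_rows --moves '[[[0, -2, 0, 0, 0, 0, 0], [0, -2, 0, 0, 0, 0, 0]]]'

```text
clock: 5.55
eef_pos: [0.5251, 0.0147, 0.1772]
tcp_rot: [3.141, -0.0, 0.101]
force: [0.0, -0.4, 0.0]
grip_width: -0.001
```

```bash
python3 - <<'E'
from h import *
s=state();print(s['clock'],s['eef_pos'],s['tcp_rot'],s['force'])
a=capture('wrist');S=capture('scene')
o=np.hstack([cv2.resize(S[120:270,195:420],(400,267)),cv2.resize(a,(356,267))])
cv2.imwrite('pics/p4.png',o[:,:,::-1])
E
```

```text
5.55 [0.52511311 0.01465125 0.17724929] [ 3.14149219e+00 -3.36062383e-05  1.00674149e-01] [ 0.00964812 -0.40060727  0.01576575]
```

View pics/p4.png

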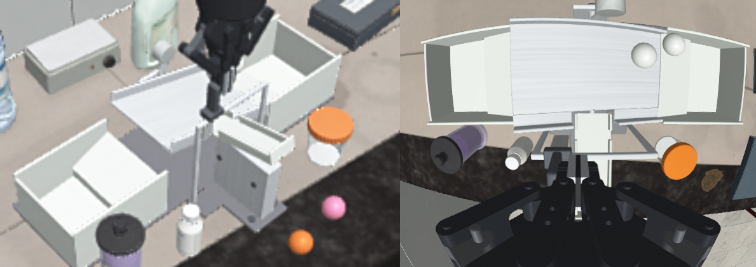

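The balls have passed and are rolling over the gate to the right. I push the last few mm towards the stop, watching the force.

Emit:
send_rows --moves '[[[0, -1, 0, 0, 0, 0, 0], [0, -2, 0, 0, 0, 0, 0], [0, -3, 0, 0, 0, 0, 0], [0, -3, 0, 0, 0, 0, 0]]]'

```text
clock: 6.05
eef_pos: [0.5251, 0.0152, 0.1774]
tcp_rot: [3.136, -0.0, 0.1]
force: [0.4, -10.2, -0.7]
grip_width: -0.001
```

The force rose to 10 N, so the shutter is at its stop. I back off, retreat, wait and check.

Emit:
send_rows --moves '[[[0, 8, 0, 0, 0, 0, 0], [0, 18, 0, 0, 0, 0, 0], [0, 18, -30, 0, 0, 0, 0], [0, 18, -70, 0, 0, 0, 0], [0, 40, -100, 0, 0, 0, 0], [0, 80, -100, 0, 0, 0, 0], [0, 120, -100, 0, 0, 0, 0], [0, 165, -100, 0, 0, 0, 0], [0, 210, -100, 0, 0, 0, 0], [0, 250, -100, 0, 0, 0, 0], [0, 290, -100, 0, 0, 0, 0], [0, 320, -100, 0, 0, 0, 0]]]'

```text
clock: 7.25
eef_pos: [0.5566, -0.3033, 0.2769]
tcp_rot: [-3.141, -0.0, 0.099]
force: [0.2, 0.7, -0.0]
grip_width: -0.0
```

Emit:
send_rows --moves '[[[-10, 40, 0, 0, 0, 0, 0], [-20, 80, 0, 0, 0, 0, 0], [-30, 120, 0, 0, 0, 0, 0], [-30, 120, 0, 0, 0, 0, 0], [-30, 120, 0, 0, 0, 0, 0], [-30, 120, 0, 0, 0, 0, 0], [-30, 120, 0, 0, 0, 0, 0], [-30, 120, 0, 0, 0, 0, 0], [-30, 120, 0, 0, 0, 0, 0], [-30, 120, 0, 0, 0, 0, 0], [-30, 120, 0, 0, 0, 0, 0], [-30, 120, 0, 0, 0, 0, 0]]]'

```text
clock: 8.45
eef_pos: [0.5392, -0.423, 0.2773]
tcp_rot: [-3.142, 0.0, 0.101]
force: [-0.3, 0.5, -0.2]
grip_width: -0.005
```

```bash
python3 - <<'E'
from h import *
s=state();print(s['clock'],s['eef_pos'],s['force'])
t=capture('top');S=capture('scene')
o=np.hstack([cv2.resize(t[120:270,225:450],(400,267)),cv2.resize(S[120:270,195:420],(400,267))])
cv2.imwrite('pics/p5.png',o[:,:,::-1])
E
```

```text
8.45 [ 0.53921044 -0.42304171  0.27732898] [-0.27373759  0.50306134 -0.18026784]
```

View pics/p5.png

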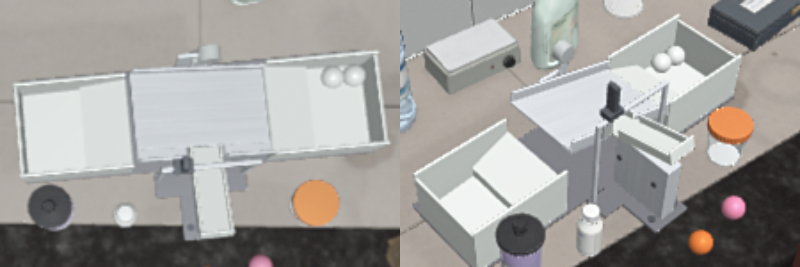

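Both balls lie in the right tray at (332,77) and (354,76). The gate leans right, the shutter is fully left, and the pot, vial and cup are in place.

```bash
python3 -c "
from workcell import *
print(sign_off())"
```

```text
the job is handed in; nothing more can be done
None
```

I pressed the gate's raised right end down with the closed fingertips until it rocked over. I then pushed the shutter tab fully to the left, to its stop, with about 10 N at the end. I moved the arm clear and handed the job in at about 8.5 s of the 34 s allowed.

The last top and scene pictures show:
- **Balls:** both white balls are in the right tray, and the arm never went near them.
- **Gate and shutter:** the gate still leans to the right and the shutter is fully left.
- **Bystanders:** the vial, cup and stain jar are where they were.

One measurement disagreed. The tray walls measured about 466 mm across, not the 474 mm in the text, which I took to include the base plate. I adjusted the sorter's position for this before moving. No other check failed.

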